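# Bring the paprika tin round to the front of the spice carousel

## Robot

A 7-joint arm with a two-finger parallel gripper is mounted at the origin on the work surface. World frame = base frame: x ahead of the robot, y to its left, z up, the work surface at z = 0. Lengths are in mm, angles in rad, forces in N, time in s.
With the tool pointing down it reaches from about 400 to 900 mm from the base axis. Payload 5.5 kg.
Tool frame: the origin (TCP) lies midway between the tips of the shut fingers; the grasp point (between the pads) lies 19 mm behind it; z points along the fingers, x is the direction in which the jaws open and shut, and the axes are right-handed (so a half turn about z gives the same grasp; the last joint's range is limited). The gripper opens to 85 mm and grips with 20 to 120 N. Pads are 22 mm wide; open, the fingers measure 114 mm over their backs; the gripper's body (76 mm by 85 mm) begins 54 mm behind the grasp point. The pads swing forward as they close: fully open they stand 13 mm farther back than shut.
Start: joints at [1.485, 0.501, -0.427, 1.55, 0.221, 1.138, -0.21], TCP at [222.183, -610.847, 231.31] pointing down, gripper open.
Joint ranges: [-2.88, 2.88], [-0.31, 2.03], [-1.54, 1.56], [0.2, 2.42], [-1.41, 4.55], [0.19, 2.02], [-2.57, 2.57]. Speed limits (rad/s): [2.57, 2.57, 3.14, 3.14, 3.14, 3.14, 3.14].

## Interface

Orientations are given as a 3x3 rotation matrix whose columns are the frame's x, y, z axes.
In Python, from workcell import robot gives the robot as it stands.
- The arm moves only by the tool jog_arm, never from a script. Its argument "series" is one flat list of numbers, 7 for each row, row after row: the shift along the tool's x, y, z in mm, then the turn, a rotation vector about the tool's x, y, z in degrees, then the gripper's target within -1 to 1 (fully open at 1, half-way at 0, shut at -1). A call has 1 to 12 rows; each row shifts and turns the commanded pose from where the row before left it, along the tool's axes as they then stand; what a row does not reach is not made up. A row lasts 1/8 s, in which the tool goes at most 62.5 mm and 10.7 degrees, less where a joint would pass 70% of its speed; a pose out of reach is approached as far as the arm can. A call is refused whole if a number of a shift passes 62.5 or a number of a turn 10.7, either way. A call with a gripper value outside its range is refused whole. The fingers move at their own pace and stop on an object; "force" is the grip in N (left out, the last holds). Time passes only in rows, so rows that do not move let the fingers close. It gives the time, the measured TCP pose, the force and the opening at its end, in the units of the state.
- robot.sense(): the state, without advancing time (a new reading comes with each control period).
- robot.grab_frame(name): name is "scene" or "top" or "wrist"; returns a dict with "image" (400x640x3 uint8, red, green, blue), "depth" (400x640 float32, mm along the optical axis (not along the pixel's ray), 0 where there is no reading), "fovy" (degrees; the focal length in pixels is half the picture's height over the tangent of half this angle, whatever the lens; pixels are square), "cx", "cy" (the principal point, pixels), "k1" (the pictures are not rectified: a ray, as slopes to the right and down, at radius r is drawn at 1 + k1 r^2 times it, then the intrinsics apply), "extrinsics" (4x4, takes a point from world to camera coordinates); the wrist camera has in their place "hand_eye" (4x4, takes a point from camera to tool coordinates, whose origin is the TCP and whose axes are the tool frame's). Camera axes: x right, y down, z forward; pixel columns grow to the right and rows downward; lengths in mm; the calibration is good to about 2 mm. A picture is of the moment at which its call begins: read the wrist's pose just before it.
- robot.finish_job(): hands the job in, once; it reports no verdict.
Trained networks look in a picture, given as the dict that the camera call returned (one of the last four; its "shot" number tells which), for a name from the list of things; names that differ only in an ending like _2 or _b are one class to them, and where a whole thing is asked for, a point or a joint stands for the part that bears it (a point fixed in the world has none). Each returns a list of dicts, best first, with "confidence" (0 to 1); they miss things now and then, are a little off and sometimes report something else, mostly with a low value. They report only what shows in the picture. A call takes as long as a camera call.
- robot.boxes_of(picture, name): "xy" ([column, row] in pixels, amid what is visible of it).
- robot.masks_of(picture, name): "pixels" (400x640 bool, what is visible of it) and "xy" ([column, row] in pixels, amid what is visible of it).
The state is a dict: "t": time; "joint_positions": joint angles; "qvel": joint speeds; "tau": joint torques, N m; "ee_pos": TCP position; "tcp_rot": TCP orientation; "wrist_force": force on the tool from outside, world axes, zero at the start; "ft_torque": the same for the moment, N m; "grip_width": finger opening in mm.
Only numpy, scipy, OpenCV 4.12 (cv2) and the standard library are available. Lean on these libraries where they do the work, as an engineer would, in place of code of your own. Each camera call takes 0.05 s, during which the arm holds its last target.

## Task

Turn the flower-shaped wooden spice carousel by pushing its rim gently round with the fingertips until the tin with the red lid stands at the very front, straight towards the edge of the worktop on the robot's side, and leave the carousel at rest there. Only push the carousel, without gripping it: the tins and ramekins ride along upright in their cups and are not to be touched or lifted, and everything else on the worktop stays as it is.

Things in the scene. Friction and masses are not known exactly. Their poses are not given: they have to be found in the camera images.
- tray: Turning tray of the spice carousel: brown wood, flower-shaped, 320 mm across, six round open cups like petals every 60 degrees round a low domed centre. Origin on the vertical turning axis at the tray's underside, 16 mm above the worktop; z up. Red tin's cup on its -x axis. It turns both ways without end or clicks: about 1 N at the rim moves it; let go at a slow pace it coasts a few degrees at most and stays.
- tray_cup (a point): Centre of the red tin's cup at rim height, 46 mm above the worktop, 110 mm from the axis (tray's -x side). Each cup: outer radius 50 mm, wall 4 mm, inner floor 21 mm above the worktop; the others follow every 60 degrees. Tins and ramekins in the cups reach up to 67 mm above the worktop.
- tray_notch (a point): Point at rim height (46 mm above the worktop), 150 mm from the axis, in the middle of the notch between the red tin's cup and the next one counter-clockwise (seen from above), 30 degrees from it; a notch follows every 60 degrees. Gap between the two outer walls: 38 mm wide at 130 mm from the axis, 65 mm at 140 mm, open beyond 145 mm. A fingertip let down here can push a cup's outside.
- foot: Round black foot, 184 mm across, 14 mm high, fixed to the worktop and nearly hidden under the tray. Origin on the turning axis at worktop height; x axis straight away from the robot's edge of the worktop (world +x), y to the robot's left, z up. The carousel's front is the foot's -x side; the carousel may stand left or right of the robot's own middle line.
- red_tin: Squat steel spice tin, 62 mm diameter, 46 mm high, with a red screw lid (top 13 mm); 0.11 kg, loose, upright in a cup of the carousel. Origin at the centre of its underside, z up. Not to be touched, only carried round by the carousel. The one to bring to the front; it stands in the middle of its cup.
- green_tin: Squat steel spice tin, 62 mm diameter, 46 mm high, with a green screw lid (top 13 mm); 0.11 kg, loose, upright in a cup of the carousel. Origin at the centre of its underside, z up. Not to be touched, only carried round by the carousel.
- yellow_tin: Squat steel spice tin, 62 mm diameter, 46 mm high, with a yellow screw lid (top 13 mm); 0.11 kg, loose, upright in a cup of the carousel. Origin at the centre of its underside, z up. Not to be touched, only carried round by the carousel.
- blue_tin: Squat steel spice tin, 62 mm diameter, 46 mm high, with a blue screw lid (top 13 mm); 0.11 kg, loose, upright in a cup of the carousel. Origin at the centre of its underside, z up. Not to be touched, only carried round by the carousel.
- ramekin_a: One of two white fluted ceramic ramekins, empty, 68 mm across the mouth and 45 mm high, loose, standing in a cup of the carousel. Origin at the centre of its underside, z axis up. Not to be touched.
- ramekin_b: One of two white fluted ceramic ramekins, empty, 68 mm across the mouth and 45 mm high, loose, standing in a cup of the carousel. Origin at the centre of its underside, z axis up. Not to be touched.
- mould: Silver pierogi mould, a half-moon lower die of 110 mm length and about 20 mm height on rubber feet, with its hinged press standing open to about 75 mm height; loose, to the left of the carousel. Origin under the middle of the hinge. Leave alone.
- colander: Black plastic colander, 220 mm across (264 mm over its two handles), 98 mm high; loose, to the right of the carousel. Origin under its centre. Leave alone.
- spoon: Wooden spoon, 280 mm long, lying to the left of the carousel. Origin under its middle. Leave alone.

How it is judged:
By the outcome, as a careful person would: the job done as asked, in the order asked, and still so for the second after the job is handed in, with the robot touching nothing.
It also fails if it takes over 58 s, if anything falls off the work surface, if the arm or the gripper's body presses on something with over 40 N, if the wrist force passes 120 N, or if a joint passes its speed limit or range.

## Working session

There is one attempt and no reset: what is moved stays moved. The work goes in short steps, Python scripts to look and compute and a tool call to move; the robot and the scene stay as the last step left them, time stands still between calls to the robot, and variables do not carry over. Pictures are saved under pics/ and viewed, and the job is handed in when it is done.

Besides the shell and the picture viewer there is one more tool, called after ">>>" as name(argument=value, ...), one argument or row to a line, values as JSON. jog_arm: Moves the arm, as the interface text tells. Its arguments: {"type":"object","properties":{"series":{"type":"array"},"force":{"type":"number"}},"required":["series"]}

```bash
mkdir -p pics; cat > h.py <<'E'
import numpy as np, cv2
from workcell import robot
def save(name,img): cv2.imwrite('pics/'+name,cv2.cvtColor(img,cv2.COLOR_RGB2BGR))
def K(f):
    h=f['image'].shape[0]; fl=h/2/np.tan(np.radians(f['fovy']/2)); return fl
def pix2world(f,u,v,d=None,z=None,T=None):
    fl=K(f); x=(u-f['cx'])/fl; y=(v-f['cy'])/fl
    # undistort
    rd=np.hypot(x,y); r=rd
    for _ in range(20): r=rd/(1+f['k1']*r*r)
    s=r/rd if rd>0 else 1
    ray=np.array([x*s,y*s,1.0])
    if T is None: T=np.linalg.inv(f['extrinsics'])  # cam->world
    if d is not None: p=ray*d
    else:
        o=T[:3,3]; dr=T[:3,:3]@ray; return o+dr*((z-o[2])/dr[2])
    return T[:3,:3]@p+T[:3,3]
def world2pix(f,P):
    p=f['extrinsics']@np.append(P,1); x,y=p[0]/p[2],p[1]/p[2]; s=1+f['k1']*(x*x+y*y); fl=K(f)
    return x*s*fl+f['cx'],y*s*fl+f['cy']
E
python3 - <<'E'
from h import *
s=robot.sense(); print({k:np.round(v,3).tolist() if not isinstance(v,(int,float)) else v for k,v in s.items()})
for n in ['scene','top']:
    f=robot.grab_frame(n); save(n+'0.png',f['image']); print(n,f['fovy'],f['cx'],f['cy'],f['k1']); print(np.round(f['extrinsics'],3)); 
    for nm in ['tray','red_tin','foot','green_tin','yellow_tin','blue_tin','ramekin_a','mould','colander','spoon']:
        m=robot.masks_of(f,nm)
        for q in m[:2]:
            vv,uu=np.nonzero(q['pixels']); print(nm,round(q['confidence'],2),np.round(q['xy'],1),len(vv))
E
```

```text
{'t': 0.0, 'joint_positions': [1.485, 0.502, -0.427, 1.552, 0.221, 1.138, -0.21], 'qvel': [0.0, -0.001, 0.0, -0.001, -0.003, -0.002, -0.001], 'tau': [0.0, -56.951, -5.816, -28.094, 0.011, 0.012, 0.0], 'ee_pos': [221.848, -610.199, 230.218], 'tcp_rot': [[0.342, -0.94, -0.001], [-0.94, -0.342, 0.002], [-0.002, -0.0, -1.0]], 'wrist_force': [-0.675, 0.502, 0.027], 'ft_torque': [-0.038, 0.015, -0.002], 'grip_width': 85.20839818893278}
scene 43.76464477781281 320.773617416859 193.00286699785192 0.009231500837892278
[[-4.330000e-01  9.010000e-01 -1.600000e-02  2.347940e+02]
 [ 7.340000e-01  3.420000e-01 -5.870000e-01 -3.937230e+02]
 [-5.240000e-01 -2.660000e-01 -8.100000e-01  1.841923e+03]
 [ 0.000000e+00  0.000000e+00  0.000000e+00  1.000000e+00]]
tray 0.76 [329.8 204.6] 3645
red_tin 0.96 [309.2 178. ] 413
red_tin 0.62 [352.7 222.9] 472
green_tin 0.94 [344.  170.1] 418
yellow_tin 0.68 [317.6 227.4] 438
blue_tin 0.56 [296.  206.7] 443
ramekin_a 0.96 [355.5 224.3] 519
ramekin_a 0.79 [367.5 194.3] 463
mould 0.85 [480.3 234.4] 747
mould 0.56 [329.1 201.7] 3043
colander 0.95 [195.7 120.3] 3215
spoon 0.9 [431.7 210.5] 457
top 57.50948859557298 316.6896076437113 197.36873019302467 -0.07284522193602964
[[-1.600000e-02 -1.000000e+00  2.200000e-02 -2.534000e+00]
 [-9.930000e-01  1.300000e-02 -1.160000e-01  5.947550e+02]
 [ 1.160000e-01 -2.400000e-02 -9.930000e-01  1.073997e+03]
 [ 0.000000e+00  0.000000e+00  0.000000e+00  1.000000e+00]]
tray 0.9 [299.7 206.2] 5004
red_tin 0.64 [328.8 219.4] 382
red_tin 0.48 [157.4 231.2] 854
green_tin 0.57 [297.9 244.2] 343
yellow_tin 0.79 [296.1 165.7] 377
blue_tin 0.72 [325.8 182.5] 369
ramekin_a 0.94 [264.6 186.2] 438
ramekin_a 0.93 [266.2 228.4] 428
mould 0.71 [262.6 186.7] 429
mould 0.69 [156.7 233.5] 897
colander 0.56 [479.4 224.8] 4953
spoon 0.87 [203.6 262.9] 554
```

View pics/top0.png

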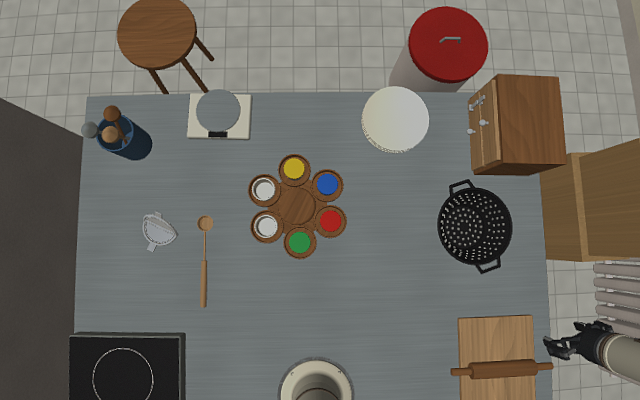

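View pics/scene0.png

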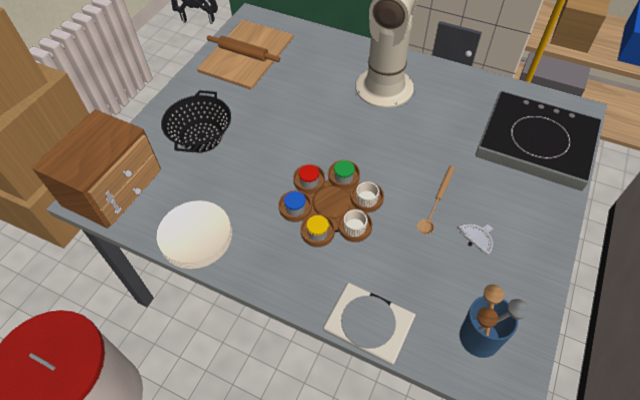

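The top picture shows the carousel around pixel (298,206), with the red lid at (331,221), the green lid at (299,242) nearly in front, blue at (327,184), yellow at (294,168), and the ramekins at (264,189) and (266,227). So a clockwise turn of roughly 60° is needed; next I measure it.

```bash
cat > meas.py <<'E'
from h import *
from scipy.optimize import least_squares
def lid(f,ranges,near=None,rad=200):
    hsv=cv2.cvtColor(f['image'],cv2.COLOR_RGB2HSV)
    m=np.zeros(hsv.shape[:2],np.uint8)
    for lo,hi in ranges: m|=cv2.inRange(hsv,lo,hi)
    return m
COL={'red':[((0,170,90),(6,255,255)),((174,170,90),(180,255,255))],'green':[((45,120,50),(80,255,255))],'yellow':[((20,150,90),(34,255,255))],'blue':[((105,130,60),(125,255,255))]}
def lids(f,box,T=None):
    out={}
    for c,r in COL.items():
        m=lid(f,r); mm=np.zeros_like(m); mm[box[1]:box[3],box[0]:box[2]]=m[box[1]:box[3],box[0]:box[2]]
        n,l,st,ce=cv2.connectedComponentsWithStats(mm)
        if n<2: continue
        i=1+np.argmax(st[1:,4])
        ys,xs=np.nonzero(l==i)
        out[c]=(ce[i],st[i,4],l==i)
    return out
def fitflower(P,c0,phi0):
    # P outline pts (N,2); union of six discs r50 at 110
    def res(p):
        c=p[:2]; a=p[2]+np.arange(6)*np.pi/3
        C=c+110*np.c_[np.cos(a),np.sin(a)]
        d=np.linalg.norm(P[:,None]-C[None],axis=2).min(1)-50
        return d
    s=least_squares(res,[*c0,phi0],loss='soft_l1',f_scale=3)
    return s.x,np.median(np.abs(s.fun))
E
python3 - <<'E'
from meas import *
f=robot.grab_frame('top'); g=robot.grab_frame('scene')
for nm,fr,box in (('top',f,(220,130,370,290)),('scene',g,(260,140,400,260))):
    T=np.linalg.inv(fr['extrinsics']); print(nm,'cam',np.round(T[:3,3]))
    L=lids(fr,box)
    pos={}
    for c,(ce,a,m) in L.items():
        w=pix2world(fr,*ce,z=65); d=np.median(fr['depth'][m]); wd=pix2world(fr,*ce,d=d); pos[c]=w; print(c,np.round(ce,1),a,np.round(w,1),np.round(wd,1))
    q=robot.masks_of(fr,'tray')[0]['pixels']
    allm=q.copy()
    for n2 in ['red_tin','green_tin','yellow_tin','blue_tin','ramekin_a']:
        for k in robot.masks_of(fr,n2)[:2]:
            v,u=np.nonzero(k['pixels']);
            if box[0]<u.mean()<box[2] and box[1]<v.mean()<box[3]: allm|=k['pixels']
    allm=cv2.morphologyEx(allm.astype(np.uint8),cv2.MORPH_CLOSE,np.ones((3,3)))
    cs,_=cv2.findContours(allm,cv2.RETR_EXTERNAL,cv2.CHAIN_APPROX_NONE)
    cc=max(cs,key=cv2.contourArea)[:,0,:]
    P=np.array([pix2world(fr,u,v,z=40)[:2] for u,v in cc])
    c0=P.mean(0); r=pos['red'][:2]-c0
    x,e=fitflower(P,c0,np.arctan2(r[1],r[0]))
    print('fit',np.round(x[:2],1),np.degrees(x[2]),e,'mean',np.round(c0,1))
    for c,w in pos.items():
        d=w[:2]-x[:2]; print(c,np.degrees(np.arctan2(d[1],d[0])),np.hypot(*d))
    im=cv2.resize(fr['image'][box[1]:box[3],box[0]:box[2]],None,fx=4,fy=4,interpolation=cv2.INTER_CUBIC)
    a=x[2]+np.arange(6)*np.pi/3
    for k in a:
        for t in np.linspace(0,2*np.pi,40):
            u,v=world2pix(fr,np.array([x[0]+110*np.cos(k)+50*np.cos(t),x[1]+110*np.sin(k)+50*np.sin(t),46])); cv2.circle(im,(int((u-box[0]+.5)*4),int((v-box[1]+.5)*4)),1,(0,255,255),-1)
    save('fit_%s.png'%nm,im)
E
```

```text
top cam [ 466.   15. 1136.]
red [330.1 220.6] 362 [521.8 -49.   65. ] [521.7 -48.9  66.5]
green [299.2 242. ] 359 [460.7  42.4  65. ] [460.7  42.4  66.6]
yellow [293.6 168. ] 352 [680.2  56.9  65. ] [679.9  56.9  66.4]
blue [326.9 184. ] 338 [630.8 -41.6  65. ] [630.6 -41.5  66.8]
fit [570.4  50.1] -116.31355022772517 2.021983370576592 mean [570.9  50.6]
red -116.13053955247327 110.32567475846979
green -176.00397184155668 109.94774723092432
yellow 3.564965152440906 110.00340634202654
blue -56.592648435396875 109.80670771615274
scene cam [1355.  412. 1264.]
red [308.5 172.8] 282 [526.6 -48.3  65. ] [525.5 -48.9  63.5]
green [343.8 168.6] 277 [466.1  43.   65. ] [465.5  42.8  64.3]
yellow [317.1 224.5] 369 [683.7  57.4  65. ] [683.1  57.1  63.9]
blue [294.2 200.4] 309 [636.8 -40.4  65. ] [636.1 -40.9  63.9]
fit [579.3  50.9] -115.93665971203752 2.3658836908040897 mean [579.1  50.8]
red -117.96330120467003 112.37968404922323
green -176.00498058727015 113.51506848027275
yellow 3.543815582716912 104.59987975344971
blue -57.812736814422 107.95128577541524
```

Both cameras agree: the axis is at about (571, 50), the red tin is at −116°, and front is ±180°. I need about 64° clockwise. I'll use the notch between red and blue (at −86°, around (580, −100)) and push the red cup round towards the front, starting by turning the tool 20° to line up with the world and travelling high.

>>> jog_arm(
  series=[0,0,0,0,0,10,-1,0,0,0,0,0,10,-1,-40,-28,0,0,0,0,-1,-40,-28,0,0,0,0,-1,-40,-28,0,0,0,0,-1,-40,-28,0,0,0,0,-1,-40,-28,0,0,0,0,-1,-40,-28,0,0,0,0,-1,-40,-28,0,0,0,0,-1,-40,-28,0,0,0,0,-1,-40,-28,0,0,0,0,-1,-40,-28,0,0,0,0,-1],
  force=20,
)

```text
t: 3.3
ee_pos: [503.1, -209.7, 231.6]
tcp_rot: [[-0.0, -1.0, 0.001], [-1.0, 0.0, -0.001], [0.001, -0.001, -1.0]]
wrist_force: [-0.2, -0.5, -0.4]
grip_width: 0.1
```

>>> jog_arm(
  series=[-35,-26,10,0,0,0,-1,-35,-26,10,0,0,0,-1,-34,-26,10,0,0,0,-1,0,0,20,0,0,0,-1,0,0,20,0,0,0,-1,0,0,10,0,0,0,-1,0,0,0,0,0,0,-1],
)

```text
t: 4.18
ee_pos: [579.1, -108.2, 150.3]
tcp_rot: [[-0.002, -1.0, -0.002], [-1.0, 0.002, 0.0], [0.0, 0.002, -1.0]]
wrist_force: [0.0, -1.2, 0.1]
grip_width: -0.2
```

```bash
python3 - <<'E'
from h import *
s=robot.sense(); f=robot.grab_frame('wrist'); g=robot.grab_frame('top')
print(np.round(s['ee_pos'],1),s['t'],np.round(s['joint_positions'],2))
save('w1.png',f['image']); save('t1.png',cv2.resize(g['image'][110:310,200:460],None,fx=3,fy=3))
T=np.eye(4); T[:3,:3]=s['tcp_rot']; T[:3,3]=s['ee_pos']; T=T@f['hand_eye']; print(np.round(f['hand_eye'],2))
E
```

```text
[ 579.1 -108.2  150.3] 4.175 [ 0.56  0.51 -0.56  1.77  0.32  0.95 -1.7 ]
[[   1.      0.      0.     -0.31]
 [  -0.      0.95    0.3   -76.47]
 [  -0.     -0.3     0.95 -140.85]
 [   0.      0.      0.      1.  ]]
```

View pics/w1.png

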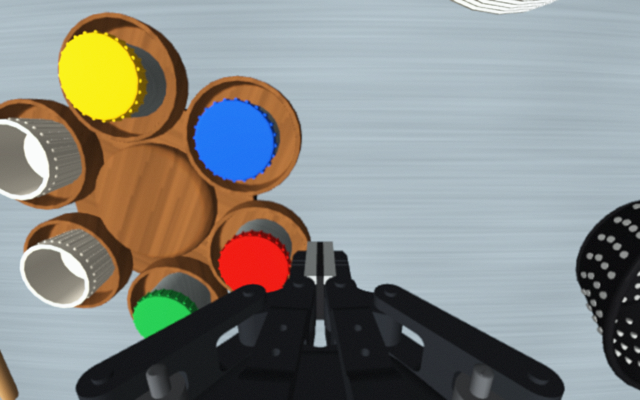

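View pics/t1.png

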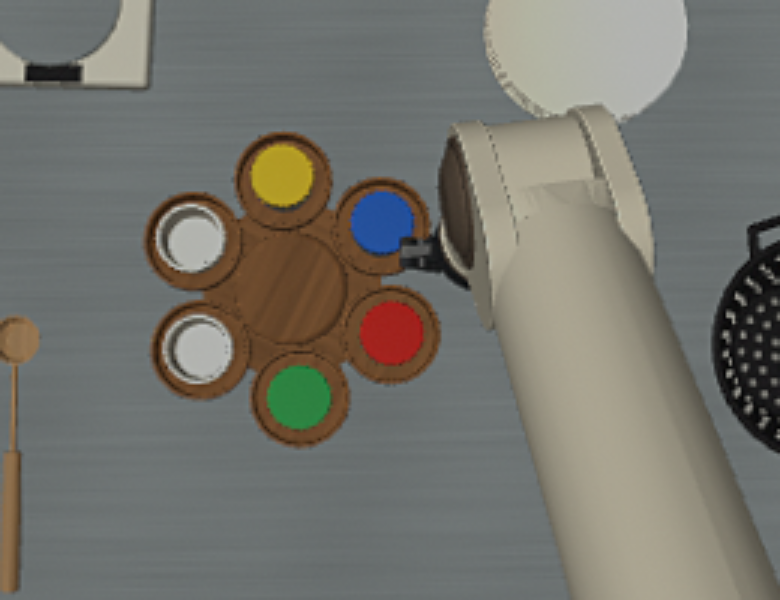

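The wrist picture shows the shut fingertip around (320,255), just outside the red/blue notch, with the gripper's wide linkage spreading along tool x. Before going down I'll check from depth how low that linkage reaches next to the tins.

```bash
python3 - <<'E'
from h import *
s=robot.sense(); f=robot.grab_frame('wrist')
d=f['depth']; fl=K(f)
v,u=np.nonzero(d>0); z=d[v,u]; x=(u-f['cx'])/fl; y=(v-f['cy'])/fl; rd=np.hypot(x,y); r=rd.copy()
for _ in range(20): r=rd/(1+f['k1']*r*r)
sc=np.where(rd>0,r/np.maximum(rd,1e-9),1)
P=np.c_[x*sc*z,y*sc*z,z,np.ones(len(z))]@f['hand_eye'].T
P=P[:,:3]
# gripper points: height above tip = -z ; only those near
near=(np.hypot(P[:,0],P[:,1])<90)
Q=P[near]; h=-Q[:,2]
print('min depth',d[d>0].min(), 'n>10',(h>-20).sum())
for a in range(-10,120,5):
    k=(h>=a)&(h<a+5)
    if k.sum()>3: print(a,k.sum(),'x',np.round(np.percentile(Q[k,0],[0.5,99.5]),1),'y',np.round(np.percentile(Q[k,1],[.5,99.5]),1))
E
```

```text
min depth 56.843945 n>10 42247
0 67 x [-11.5  11.2] y [-12.3  -6.6]
5 219 x [-13.1  12.7] y [-12.2  -6.9]
10 271 x [-13.6  13.3] y [-12.2  -6.7]
15 275 x [-13.7  13.3] y [-12.   -6.8]
20 315 x [-13.7  13.3] y [-12.3  -6.8]
25 340 x [-13.6  13.2] y [-12.3  -6.8]
30 241 x [-6.8  6.4] y [-12.3  10.3]
35 526 x [-17.   16.8] y [-13.    9.9]
40 821 x [-29.2  28.7] y [-14.6   6.7]
45 1567 x [-33.4  33.1] y [-14.4  10.6]
50 2968 x [-37.3  36.9] y [-14.2   8.1]
55 2700 x [-40.9  40.4] y [-13.3   8.3]
60 2158 x [-45.1  44.7] y [-17.6   8. ]
65 3331 x [-48.7  48. ] y [-18.2   7.9]
70 4834 x [-52.5  52. ] y [-18.3   8.2]
75 4810 x [-56.5  56.1] y [-18.3   7.2]
80 5988 x [-60.1  59.9] y [-18.3  -1.5]
85 6775 x [-60.9  60.4] y [-18.9  -4.5]
90 2998 x [-58.8  58.7] y [-21.  -10.1]
95 1043 x [-19.1  18.5] y [-21.4 -18.1]
```

The finger is ±14 mm wide up to 35 mm above the tip. With the tip at z≈33 the linkage therefore stays above the tin lids at 67 mm. I'll go straight down just outside the notch.

>>> jog_arm(
  series=[0,0,25,0,0,0,-1,0,0,25,0,0,0,-1,0,0,25,0,0,0,-1,0,0,20,0,0,0,-1,0,0,12,0,0,0,-1,0,0,10,0,0,0,-1,0,0,0,0,0,0,-1],
)

```text
t: 5.2
ee_pos: [580.1, -106.9, 33.9]
tcp_rot: [[-0.0, -1.0, -0.001], [-1.0, 0.0, 0.0], [-0.0, 0.001, -1.0]]
wrist_force: [0.1, 0.4, -0.4]
grip_width: 0.0
```

```bash
python3 - <<'E'
from h import *
s=robot.sense(); print(s['t'],np.round(s['ee_pos'],1),np.round(s['wrist_force'],1))
f=robot.grab_frame('wrist'); save('w2.png',f['image'])
c=np.array([571,50]); p=s['ee_pos'][:2]
d=p-c; print('polar',np.hypot(*d),np.degrees(np.arctan2(d[1],d[0])))
R=np.array(s['tcp_rot'])
for th in [-88]+list(np.arange(-90,-157,-2)):
    q=c+147*np.array([np.cos(np.radians(th)),np.sin(np.radians(th))]); w=np.append(q-p,0); t=R.T@w; print(th,np.round(q,1),np.round(t[:2],1)); p=q
E
```

```text
5.2 [ 580.1 -106.9   33.9] [ 0.1  0.4 -0.4]
polar 157.14771998698987 -86.69319978017676
-88 [576.1 -96.9] [-10.    3.9]
-90 [571. -97.] [0.1 5.1]
-92 [565.9 -96.9] [-0.1  5.1]
-94 [560.7 -96.6] [-0.3  5.1]
-96 [555.6 -96.2] [-0.4  5.1]
-98 [550.5 -95.6] [-0.6  5.1]
-100 [545.5 -94.8] [-0.8  5.1]
-102 [540.4 -93.8] [-1.  5.]
-104 [535.4 -92.6] [-1.2  5. ]
-106 [530.5 -91.3] [-1.3  5. ]
-108 [525.6 -89.8] [-1.5  4.9]
-110 [520.7 -88.1] [-1.7  4.9]
-112 [515.9 -86.3] [-1.8  4.8]
-114 [511.2 -84.3] [-2.   4.7]
-116 [506.6 -82.1] [-2.2  4.7]
-118 [502.  -79.8] [-2.3  4.6]
-120 [497.5 -77.3] [-2.5  4.5]
-122 [493.1 -74.7] [-2.6  4.4]
-124 [488.8 -71.9] [-2.8  4.3]
-126 [484.6 -68.9] [-2.9  4.2]
-128 [480.5 -65.8] [-3.1  4.1]
-130 [476.5 -62.6] [-3.2  4. ]
-132 [472.6 -59.2] [-3.4  3.9]
-134 [468.9 -55.7] [-3.5  3.8]
-136 [465.3 -52.1] [-3.6  3.6]
-138 [461.8 -48.4] [-3.8  3.5]
-140 [458.4 -44.5] [-3.9  3.4]
-142 [455.2 -40.5] [-4.   3.2]
-144 [452.1 -36.4] [-4.1  3.1]
-146 [449.1 -32.2] [-4.2  2.9]
-148 [446.3 -27.9] [-4.3  2.8]
-150 [443.7 -23.5] [-4.4  2.6]
-152 [441.2 -19. ] [-4.5  2.5]
-154 [438.9 -14.4] [-4.6  2.3]
-156 [436.7  -9.8] [-4.6  2.2]
```

View pics/w2.png

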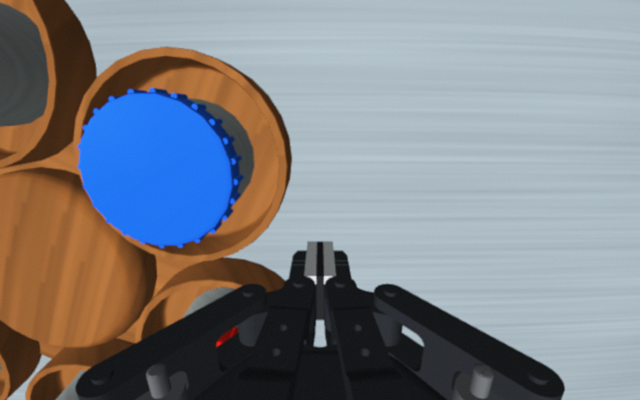

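>>> jog_arm(
  series=[-5,1,0,0,0,0,-1,-5,2,0,0,0,0,-1,0,2,0,0,0,0,-1,0,2,0,0,0,0,-1,0,3,0,0,0,0,-1,0,4,0,0,0,0,-1,0,4,0,0,0,0,-1,-0.3,4,0,0,0,0,-1,-0.4,4,0,0,0,0,-1,-0.4,4,0,0,0,0,-1],
)

```text
t: 6.5
ee_pos: [550.1, -95.8, 34.4]
tcp_rot: [[-0.0, -1.0, 0.0], [-1.0, 0.0, -0.0], [0.0, -0.0, -1.0]]
wrist_force: [0.6, 0.1, 0.2]
grip_width: 0.2
```

The wrist picture shows the finger at (320,255) standing free just outside the notch, with the blue cup above left and the red cup below left. The first push is made, so I check whether the tray followed.

```bash
cat > chk.py <<'E'
from meas import *
import sys
s=robot.sense(); f=robot.grab_frame('top'); g=robot.grab_frame('scene')
print(s['t'],np.round(s['ee_pos'],1),'F',np.round(s['wrist_force'],1))
for nm,fr,box,c in (('top',f,(220,130,370,290),(570.5,49.8)),('scene',g,(260,140,400,260),(575,50.2))):
    L=lids(fr,box); o=[]; base={'red':0,'blue':60,'green':-60,'yellow':120}
    for k,(ce,a,m) in L.items():
        w=pix2world(fr,*ce,z=65)[:2]-c
        o.append((k,int(a),round(float((np.degrees(np.arctan2(w[1],w[0]))-base[k]+360)%360-360),1),round(float(np.hypot(*w)),1)))
    print(nm,o)
if len(sys.argv)>1: save(sys.argv[1]+'_t.png',cv2.resize(f['image'][110:310,200:460],None,fx=3,fy=3)); save(sys.argv[1]+'_s.png',cv2.resize(g['image'][100:300,220:480],None,fx=3,fy=3))
E
python3 chk.py p1
```

```text
6.5 [550.1 -95.8  34.4] F [0.6 0.1 0.2]
top [('red', 354, -122.9, 110.2), ('green', 360, -122.5, 109.9), ('yellow', 355, -122.8, 109.9), ('blue', 289, -121.7, 106.4)]
scene [('red', 232, -124.5, 105.6), ('green', 281, -123.1, 109.6), ('yellow', 365, -123.2, 108.7), ('blue', 308, -122.7, 109.5)]
```

The tray follows: red is now at −122.8° and the finger at −98°. I continue along the arc.

>>> jog_arm(
  series=[-0.7,4,0,0,0,0,-1,-0.8,5,0,0,0,0,-1,-1,5,0,0,0,0,-1,-1.2,5,0,0,0,0,-1,-1.3,5,0,0,0,0,-1,-1.5,5,0,0,0,0,-1,-1.7,4.9,0,0,0,0,-1,-1.8,4.8,0,0,0,0,-1,-2,4.7,0,0,0,0,-1,-2.2,4.7,0,0,0,0,-1,-2.3,4.6,0,0,0,0,-1,-2.4,4.5,0,0,0,0,-1],
)

```text
t: 8.1
ee_pos: [492.8, -76.8, 34.3]
tcp_rot: [[-0.0, -1.0, 0.0], [-1.0, 0.0, -0.0], [0.0, -0.0, -1.0]]
wrist_force: [0.3, -0.3, 0.2]
grip_width: -0.2
```

```bash
python3 chk.py p2; python3 - <<'E'
from h import *
s=robot.sense(); c=np.array([571,50]); d=s['ee_pos'][:2]-c; print('polar',np.hypot(*d),np.degrees(np.arctan2(d[1],d[0])))
E
```

```text
8.1 [492.8 -76.8  34.3] F [ 0.3 -0.3  0.2]
top [('red', 287, -147.4, 110.4), ('green', 356, -144.5, 109.8), ('yellow', 356, -144.7, 110.2), ('blue', 320, -144.2, 110.1)]
scene [('red', 279, -145.2, 109.5), ('green', 285, -145.3, 109.5), ('yellow', 359, -145.2, 109.2), ('blue', 295, -144.7, 109.3)]
polar 148.9696804119983 -121.92589864905949
```

Red is now at about −145° (the top view of the red lid is partly hidden, and the other lids agree). I push on, slowing towards the end.

>>> jog_arm(
  series=[-3,4,0,0,0,0,-1,-3.2,4,0,0,0,0,-1,-3.3,4,0,0,0,0,-1,-3.4,4,0,0,0,0,-1,-3.5,3.9,0,0,0,0,-1,-3.6,3.8,0,0,0,0,-1,-3.7,3.7,0,0,0,0,-1,-3.8,3.5,0,0,0,0,-1,-3.8,3.3,0,0,0,0,-1,-3.6,3,0,0,0,0,-1,-3.2,2.5,0,0,0,0,-1,-2.5,1.9,0,0,0,0,-1],
)

```text
t: 9.7
ee_pos: [451.3, -36.1, 34.3]
tcp_rot: [[-0.0, -1.0, -0.0], [-1.0, 0.0, 0.0], [-0.0, 0.0, -1.0]]
wrist_force: [0.6, -0.6, 0.2]
grip_width: -0.4
```

```bash
python3 chk.py p3; python3 - <<'E'
from h import *
s=robot.sense(); c=np.array([571,50]); d=s['ee_pos'][:2]-c; print('polar',np.hypot(*d),np.degrees(np.arctan2(d[1],d[0])),np.round(s['joint_positions'],2))
E
```

```text
9.7 [451.3 -36.1  34.3] F [ 0.6 -0.6  0.2]
top [('red', 214, -173.7, 106.6), ('green', 359, -168.1, 109.7), ('yellow', 355, -168.6, 110.4), ('blue', 321, -167.8, 108.7)]
scene [('red', 270, -168.8, 109.9), ('green', 304, -169.0, 109.7), ('yellow', 341, -168.8, 109.3), ('blue', 281, -168.4, 108.7)]
polar 147.42933042600495 -144.3651709353139 [ 0.44  0.5  -0.5   2.16  0.43  0.58 -1.94]
```

View pics/p3_t.png

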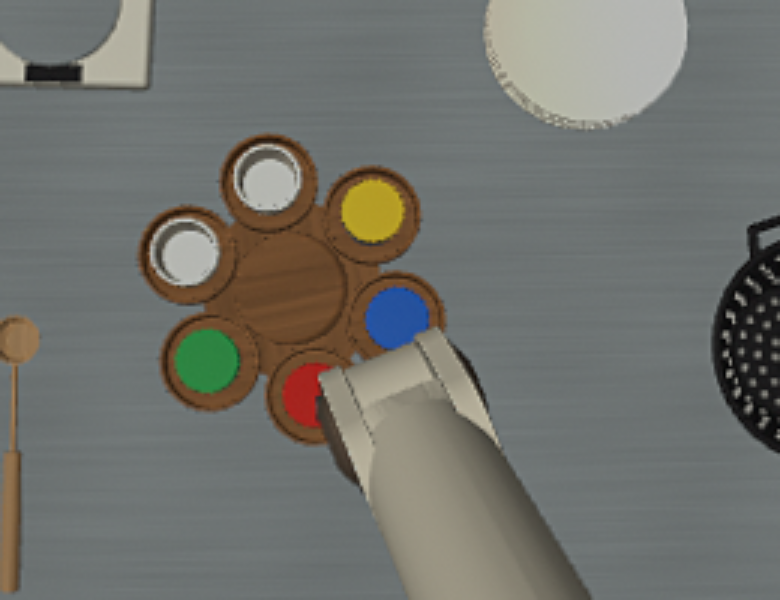

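View pics/p3_s.png

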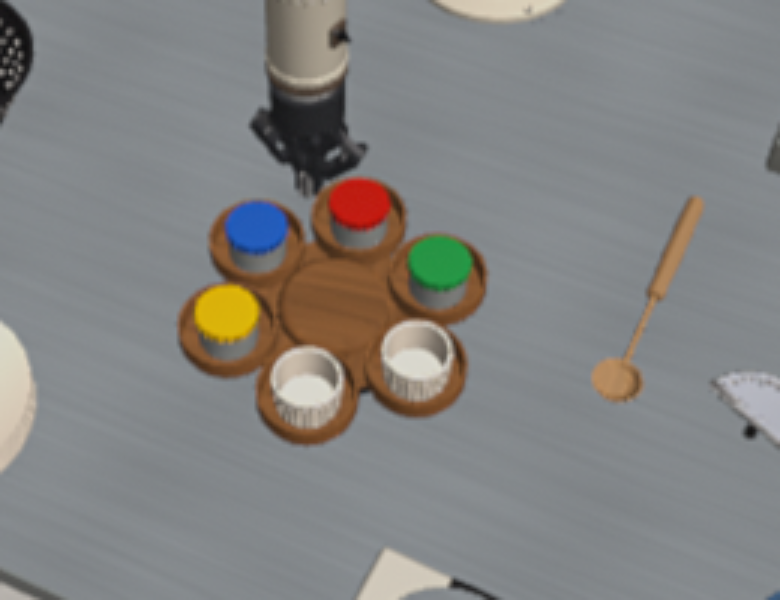

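The top view shows red at the front right, partly hidden by the wrist. The scene view puts the finger right beside the red cup, with every tin upright. Red is at about −168.5°, so roughly 11.5° remain and I slow down.

>>> jog_arm(
  series=[-1.7,1.2,0,0,0,0,-1,-2.6,1.8,0,0,0,0,-1,-2.7,1.7,0,0,0,0,-1,-2.7,1.6,0,0,0,0,-1,-2.8,1.6,0,0,0,0,-1,-2.8,1.5,0,0,0,0,-1,-2.8,1.4,0,0,0,0,-1,-2,1,0,0,0,0,-1,-1.2,0.6,0,0,0,0,-1,0,0,0,0,0,0,-1,0,0,0,0,0,0,-1],
)

```text
t: 11.18
ee_pos: [439.1, -15.0, 34.3]
tcp_rot: [[-0.0, -1.0, -0.0], [-1.0, 0.0, 0.0], [-0.0, 0.0, -1.0]]
wrist_force: [0.6, 0.3, -0.3]
grip_width: -0.1
```

```bash
python3 chk.py p4; python3 - <<'E'
from h import *
s=robot.sense(); c=np.array([571,50]); d=s['ee_pos'][:2]-c; print('polar',np.hypot(*d),np.degrees(np.arctan2(d[1],d[0])),np.round(s['joint_positions'],2))
E
```

```text
11.175 [439.1 -15.   34.3] F [ 0.6  0.3 -0.3]
top [('red', 202, -182.3, 103.1), ('green', 359, -177.9, 109.6), ('yellow', 353, -178.3, 110.1), ('blue', 272, -176.1, 107.0)]
scene [('red', 282, -178.3, 109.6), ('green', 307, -178.3, 110.0), ('yellow', 333, -178.3, 109.1), ('blue', 275, -178.1, 108.6)]
polar 147.00586523176284 -153.76799568579077 [ 0.4   0.48 -0.5   2.19  0.43  0.56 -1.99]
```

>>> jog_arm(
  series=[-1,0.5,0,0,0,0,-1,-1,0.5,0,0,0,0,-1,-1,0.5,0,0,0,0,-1,-1,0.4,0,0,0,0,-1,0,0,0,0,0,0,-1,0,0,0,0,0,0,-1],
)

```text
t: 12.02
ee_pos: [437.2, -10.9, 34.3]
tcp_rot: [[-0.0, -1.0, -0.0], [-1.0, 0.0, 0.0], [-0.0, 0.0, -1.0]]
wrist_force: [-0.9, -0.5, 0.1]
grip_width: -0.0
```

```bash
python3 chk.py p5
```

```text
12.025 [437.2 -10.9  34.3] F [-0.9 -0.5  0.1]
top [('red', 202, -183.6, 101.8), ('green', 361, -179.6, 109.6), ('yellow', 358, -180.0, 110.2), ('blue', 267, -177.6, 107.2)]
scene [('red', 277, -179.8, 110.0), ('green', 307, -180.1, 109.8), ('yellow', 331, -180.1, 109.5), ('blue', 279, -179.6, 108.8)]
```

Red is at −179.9° in both views. I back the finger out of the notch, away from both cups, then lift straight up and move clear.

>>> jog_arm(
  series=[2,0.8,0,0,0,0,-1,4,1.5,0,0,0,0,-1,5,2,0,0,0,0,-1,0,0,-10,0,0,0,-1,0,0,-20,0,0,0,-1,0,0,-30,0,0,0,-1,0,0,-40,0,0,0,-1,20,0,-30,0,0,0,-1,40,0,-20,0,0,0,-1,45,0,0,0,0,0,-1,45,0,0,0,0,0,-1,45,0,0,0,0,0,-1],
)

```text
t: 13.62
ee_pos: [432.9, -218.3, 185.3]
tcp_rot: [[0.0, -1.0, 0.001], [-1.0, -0.0, -0.001], [0.001, -0.001, -1.0]]
wrist_force: [-0.4, 0.5, -0.1]
grip_width: -0.2
```

```bash
python3 chk.py p6
```

```text
13.625 [ 432.9 -218.3  185.3] F [-0.4  0.5 -0.1]
top [('red', 358, -179.7, 110.0), ('green', 362, -179.7, 109.5), ('yellow', 358, -180.1, 110.2), ('blue', 340, -180.0, 109.9)]
scene [('red', 278, -179.8, 109.9), ('green', 307, -180.1, 109.8), ('yellow', 331, -180.0, 109.5), ('blue', 279, -179.6, 108.8)]
```

View pics/p6_t.png

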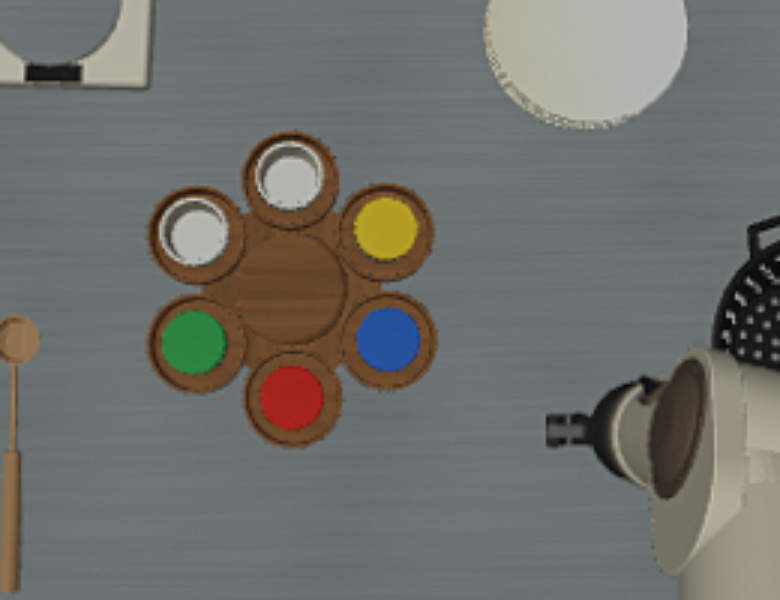

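The top picture shows red straight in front at pixel (292,398) of the crop, below the tray's centre at (291,288), with the arm clear on the right. I'll do one final check that everything is at rest and nothing else moved, then hand in.

```bash
python3 chk.py p7; python3 - <<'E'
from h import *
f=robot.grab_frame('top'); a=cv2.cvtColor(cv2.imread('pics/top0.png'),cv2.COLOR_BGR2RGB).astype(int)
d=np.abs(f['image'].astype(int)-a).max(2)>40
n,l,st,ce=cv2.connectedComponentsWithStats(d.astype(np.uint8))
for i in range(1,n):
    if st[i,4]>15: print(st[i],np.round(ce[i]))
s=robot.sense(); print(s['t'],np.abs(s['qvel']).max())
E
```

```text
13.725 [ 432.1 -222.6  184.9] F [-0.5  0.5  1.2]
top [('red', 361, -179.8, 109.9), ('green', 361, -179.7, 109.6), ('yellow', 359, -180.1, 110.2), ('blue', 341, -180.0, 109.9)]
scene [('red', 278, -179.9, 110.1), ('green', 307, -180.1, 109.8), ('yellow', 331, -180.1, 109.5), ('blue', 279, -179.6, 108.8)]
[ 252  154   87   44 1312] [303. 175.]
[324 180  21  24  74] [337. 196.]
[248 185  26  22 181] [258. 197.]
[327 205  20  19  59] [338. 211.]
[249 208  29  30 561] [263. 224.]
[319 210  22  24 406] [330. 222.]
[ 429  227   69  173 6724] [462. 316.]
[256 229  38  30 147] [279. 243.]
[390 229  45  48 997] [417. 251.]
[308 230  35  27 117] [320. 240.]
[287 232  24  21 397] [298. 242.]
[381 248   8  11  55] [385. 253.]
[ 543  321   82   51 1815] [583. 343.]
[493 379   8  21 118] [496. 390.]
13.875 0.019199536476344325
```

>>> jog_arm(
  series=[0,0,0,0,0,0,-1,0,0,0,0,0,0,-1,0,0,0,0,0,0,-1,0,0,0,0,0,0,-1],
)

```text
t: 14.38
ee_pos: [433.0, -216.7, 184.3]
tcp_rot: [[0.0, -1.0, 0.0], [-1.0, -0.0, 0.0], [-0.0, -0.0, -1.0]]
wrist_force: [-0.4, 0.1, -0.5]
grip_width: 0.3
```

```bash
python3 chk.py p8; python3 -c "
from workcell import robot
print(robot.finish_job())"
```

```text
14.375 [ 433.  -216.7  184.3] F [-0.4  0.1 -0.5]
top [('red', 361, -179.8, 109.9), ('green', 360, -179.6, 109.7), ('yellow', 359, -180.1, 110.2), ('blue', 341, -180.0, 109.9)]
scene [('red', 279, -179.8, 110.0), ('green', 307, -180.1, 109.8), ('yellow', 332, -180.1, 109.4), ('blue', 279, -179.6, 108.8)]
the job is handed in; nothing more can be done
None
```

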